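Lay the mould halves on their backs for filling

TASK

The two cream plaster mould halves have dried standing on end: with your fingertips, gently push each one over onto its back where it stands, so that both lie flat on the white board with the hollow facing up, ready to be filled. Do not grip them, lift them or shove them across the board, and leave the blue blank, the dropper bottles and the jar standing where they are.

Things in the scene. Friction and masses are not known exactly. Their poses are not given: they have to be found in the camera images.
- board: White plastic work board lying on the bench, 420 (x) x 880 (y) x 6 mm thick, fixed, its top 6 mm above the bench. Origin at the centre of its underside.
- ear_mould: Loose cream plaster mould half (ear), about 0.4 kg, 40 mm thick (x), 84 wide (y), 88 high (z), standing on its end on the board, facing any way. +x face: skin-coloured hollow, 52 x 52 mm, 18 deep, in a frame 16-18 mm wide whose top has a skin-coloured 10 mm pour channel, seen from above. -x face: flat back. Origin: centre of the end it stands on, z up along its height.
- ear_mould_mid (a point): Middle of the ear mould half (44 mm along z from its origin), same axes. Pushed slowly about 70 mm up the hollow face, the block tips without sliding; tipped 25 degrees it falls the rest by itself, onto its back, and reaches about 108 mm from where its middle stood.
- nose_mould: Loose cream plaster mould half (nose), about 0.4 kg, 40 mm thick (x), 84 wide (y), 88 high (z), standing on its end on the board, facing any way. +x face: skin-coloured hollow, 52 x 52 mm, 18 deep, in a frame 16-18 mm wide whose top has a skin-coloured 10 mm pour channel, seen from above. -x face: flat back. Origin: centre of the end it stands on, z up along its height.
- nose_mould_mid (a point): Middle of the nose mould half (44 mm along z from its origin), same axes. Pushed slowly about 70 mm up the hollow face, the block tips without sliding; tipped 25 degrees it falls the rest by itself, onto its back, and reaches about 108 mm from where its middle stood.
- blank: Blue dental-stone blank, a plain solid block of the same outside size as the mould halves (40 x 84 x 88 mm) without hollow or channel, standing loose on its end on the board among them. To be left standing. Origin at the centre of its underside.
- bottle_red: White dropper bottle with red nozzle, 29 mm in diameter, 74 mm high, standing loose towards the far side of the board. To be left alone. Origin at the centre of its underside.
- bottle_black: White dropper bottle with black nozzle, 29 mm in diameter, 74 mm high, standing loose towards the far side of the board. To be left alone. Origin at the centre of its underside.
- jar: Jar with white lid, 54 mm in diameter, 55 mm high, standing loose towards the far side of the board. To be left alone. Origin at the centre of its underside.
Not all that is in view belongs to the job. What is shaped like the nose_mould but black, purple or red is not meant.

How it is judged:
By the outcome, as a careful person would: the job done as asked, in the order asked, and still so for the second after the job is handed in, with the robot touching nothing.
It also fails if it takes over 45 s, if anything falls off the work surface, if the arm or the gripper's body presses on something with over 40 N, if the wrist force passes 120 N, or if a joint passes its speed limit or range.

ROBOT

A 7-joint arm with a two-finger parallel gripper is mounted at the origin on the work surface. World frame = base frame: x ahead of the robot, y to its left, z up, the work surface at z = 0. Lengths are in m, angles in degrees, forces in N, time in s.
With the tool pointing down it reaches from about 0.35 to 0.9 m from the base axis. Payload 8.1 kg.
Tool frame: the origin (TCP) lies at the very end of the fingers, on their centre line; the grasp point (between the pads) lies 19 mm behind it; z points along the fingers, y is the line along which they close (so a half turn about z gives the same grasp; the last joint's range is limited). The gripper opens to 85 mm and grips with 20 to 120 N. Pads are 22 mm wide; open, the fingers measure 114 mm over their backs; the gripper's body (76 mm by 85 mm) begins 54 mm behind the grasp point. The pads swing forward as they close: fully open they stand 13 mm farther back than shut.
Start: joints at [-81.795, 24.895, 1.432, 90.138, -0.665, 64.973, -4.303], TCP at [0.152, 0.606, 0.231] pointing down, gripper open.
Joint ranges: [-149.89, 149.89], [-25.12, 119.58], [-72.63, 75.52], [4.76, 147.25], [-75.54, 255.54], [6.69, 114.76], [-157.13, 157.13]. Speed limits (degrees/s): [127.2, 127.2, 172.46, 172.46, 180, 180, 180].

INTERFACE

Orientations are given as a 3x3 rotation matrix whose columns are the frame's x, y, z axes.
In Python, from station import ctrl gives the robot as it stands.
- The arm moves only by the shell command python3 -m crank 'ROWS' [FORCE]. ROWS is JSON, a list of rows, each an object of numbers: "dx", "dy", "dz": the shift along the tool's x, y, z in m; "rx", "ry", "rz": the turn, a rotation vector about the tool's x, y, z in rad; "grip": the closure in counts, from 0 (fully open) to 255 (shut). A call has 1 to 10 rows; each row shifts and turns the commanded pose from where the row before left it, along the tool's axes as they then stand; what a row does not reach is not made up. A row lasts 1/12 s, in which the tool goes at most 41.7 mm and 7.16 degrees, less where a joint would pass 70% of its speed; a pose out of reach is approached as far as the arm can. A call is refused whole if a number of a shift passes 0.0417 or a number of a turn 0.125, either way. A call with a gripper value outside its range is refused whole. The fingers move at their own pace and stop on an object; FORCE is the grip in N (left out, the last holds). Time passes only in rows, so rows that do not move let the fingers close. It gives the time, the measured TCP pose, the force, the opening and the grip force at its end, in the units of the state.
- ctrl.sense(): the state, without advancing time (a new reading comes with each control period).
- ctrl.get_image(name): name is "side" or "top"; returns the picture (400x640x3 uint8, red, green, blue); there is no depth.
- ctrl.camera_params(name): a dict with "fovy" (degrees; the focal length in pixels is half the picture's height over the tangent of half this angle, whatever the lens; pixels are square), "cx", "cy" (the principal point, pixels), "k1" (the pictures are not rectified: a ray, as slopes to the right and down, at radius r is drawn at 1 + k1 r^2 times it, then the intrinsics apply), "cam_to_world" (4x4, takes a point from camera to world coordinates). Camera axes: x right, y down, z forward; pixel columns grow to the right and rows downward; lengths in m; the calibration is good to about 2 mm. A picture is of the moment at which its call begins. camera_params takes no time and is no camera call.
- ctrl.finish_job(): hands the job in; it is judged then, once.
The state is a dict: "clock": time; "joint_positions": joint angles; "qvel": joint speeds; "effort": joint torques, N m; "tool_pos": TCP position; "ee_rot": TCP orientation; "wrist_force": force on the tool from outside, world axes, zero at the start; "moment": the same for the moment, N m; "width": finger opening in m; "grip_force": force on a finger pad.
Only numpy, scipy, OpenCV 4.12 (cv2) and the standard library are available. Lean on these libraries where they do the work, as an engineer would, in place of code of your own. Each camera call takes 0.05 s, during which the arm holds its last target. There are 200 camera calls.

## Working session

There is one attempt and no reset: what is moved stays moved. The work goes in short steps, Python scripts to look and compute and a shell command to move; the robot and the scene stay as the last step left them, time stands still between calls to the robot, and variables do not carry over. Pictures are saved under pics/ and viewed, at most 10 in all, crops included, and the job is handed in when it is done.

```bash
mkdir -p pics; python3 - <<'E'
from station import ctrl
import cv2,numpy as np
for n in("top","side"):
    cv2.imwrite(f"pics/{n}0.png",ctrl.get_image(n)[:,:,::-1])
    p=ctrl.camera_params(n);print(n,p)
s=ctrl.sense();print(s["clock"],s["tool_pos"],s["ee_rot"],s["width"])
E
```

```text
top {'fovy': 46.31893249599743, 'cx': 314.7006256274817, 'cy': 192.25778358584319, 'k1': -0.13855938153845518, 'cam_to_world': array([[-1.06653865e-03, -9.94759855e-01,  1.02233523e-01,
         4.05472628e-01],
       [-9.99757432e-01,  3.30969267e-03,  2.17743592e-02,
         2.17626475e-02],
       [-2.19986200e-02, -1.02185501e-01, -9.94522088e-01,
         1.36378842e+00],
       [ 0.00000000e+00,  0.00000000e+00,  0.00000000e+00,
         1.00000000e+00]])}
side {'fovy': 42.972810018934, 'cx': 314.80584127012105, 'cy': 199.33778688207107, 'k1': 0.03440674108984705, 'cam_to_world': array([[-0.88243669, -0.25652814,  0.39433337, -0.1012808 ],
       [-0.47022173,  0.45597195, -0.75563291,  1.27054944],
       [ 0.01403615, -0.85222232, -0.52299149,  0.90365021],
       [ 0.        ,  0.        ,  0.        ,  1.        ]])}
0.1 [0.15202115 0.60576384 0.23060837] [[-9.69917865e-01  2.43432304e-01 -2.18743851e-04]
 [ 2.43432366e-01  9.69916843e-01 -1.41452572e-03]
 [-1.32177910e-04 -1.42522310e-03 -9.99998976e-01]] 0.08524250896456925
```

View pics/top0.png

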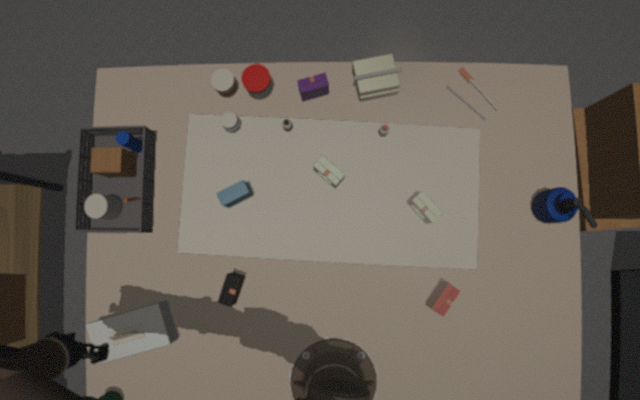

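View pics/side0.png

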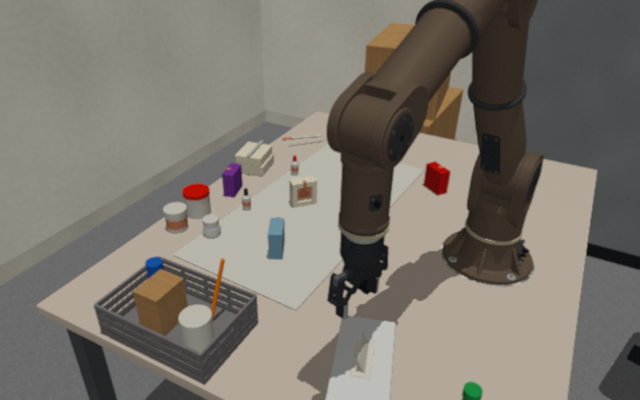

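```bash
cat >h.py <<'E'
import numpy as np,cv2
from station import ctrl
def cam(n):
    p=ctrl.camera_params(n);f=200/np.tan(np.radians(p["fovy"]/2))
    K=np.array([[f,0,p["cx"]],[0,f,p["cy"]],[0,0,1.]]);return K,np.array([p["k1"],0,0,0,0.]),p["cam_to_world"]
def proj(n,P):
    K,d,T=cam(n);W=np.linalg.inv(T)
    return cv2.projectPoints(np.asarray(P,float).reshape(-1,1,3),cv2.Rodrigues(W[:3,:3])[0],W[:3,3],K,d)[0].reshape(-1,2)
def unproj(n,uv,z):
    K,d,T=cam(n);u=cv2.undistortPoints(np.asarray(uv,float).reshape(-1,1,2),K,d).reshape(-1,2)
    r=np.c_[u,np.ones(len(u))]@T[:3,:3].T
    return T[:3,3]+r*((z-T[2,3])/r[:,2])[:,None]
def ortho(img,n,x,y,z,half=.1,px=400):
    # up = +x, left = +y
    a=np.linspace(half,-half,px);X,Y=np.meshgrid(x+a,y+a,indexing="ij")
    uv=proj(n,np.stack([X,Y,X*0+z],-1)).astype(np.float32).reshape(px,px,2)
    return cv2.remap(img,uv[...,0],uv[...,1],cv2.INTER_CUBIC)
E
python3 - <<'E'
from h import *
im=cv2.imread("pics/top0.png")
pts=[(329,172),(425,207),(234,193),(287,124),(384,129),(230,121),(445,297),(313,86),(232,288)]
c=unproj("top",pts,.094);print(c.round(3))
o=np.hstack([ortho(im,"top",*c[i,:2],.094) for i in(0,1)])
cv2.imwrite("pics/o.png",cv2.convertScaleAbs(o,alpha=1.2))
s=cv2.imread("pics/side0.png")
print(proj("side",[[*c[i,:2],.05] for i in range(3)]).round())
E
```

```text
[[ 0.592  0.01   0.094]
 [ 0.495 -0.252  0.094]
 [ 0.535  0.272  0.094]
 [ 0.727  0.127  0.094]
 [ 0.712 -0.143  0.094]
 [ 0.738  0.287  0.094]
 [ 0.25  -0.302  0.094]
 [ 0.837  0.054  0.094]
 [ 0.276  0.274  0.094]]
[[305. 192.]
 [364. 166.]
 [279. 237.]]
```

View pics/o.png

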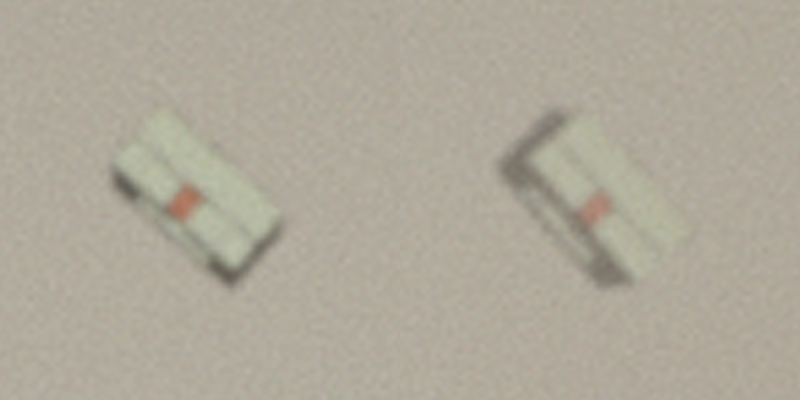

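Top view: the moulds' top faces are at about (329,172) and (425,207), with the blue blank at (234,193). The bottles are at (287,124) and (384,129), and the jar is at (230,121). The ortho crops and the side view (hollow at 305,192) show both channels and hollows facing lower-left. That gives mould A at (0.598, 0.010) with its normal at 137.5°, and mould B at (0.497, -0.2585) with its normal at 128.5°.

I'll turn the tool, close the fingers, and check the model overlay.

```bash
cat >>h.py <<'E'
A=(.598,.010,137.5);B=(.497,-.2585,128.5)
def target(m,d,z,lat=0):
    """tool pose delta to be d in front of block middle along its hollow normal, tip at z"""
    s=ctrl.sense();R=np.array(s["ee_rot"]);a=np.radians(m[2]);n=np.array([np.cos(a),np.sin(a),0])
    t=np.array([m[0],m[1],0])+d*n+[0,0,z]
    x=np.array([np.cos(a),np.sin(a),0]);zz=np.array([0,0,-1.]);Rt=np.c_[x,np.cross(zz,x),zz]
    rv=cv2.Rodrigues(R.T@Rt)[0].ravel()
    print("t",s["clock"],"pos",np.round(s["tool_pos"],4),"d_tool",(R.T@(t-s["tool_pos"])).round(4),"rv",rv.round(4),"F",np.round(s["wrist_force"],1),"w",round(s["width"],4))
E
python3 -m crank '[{"rz":0.124,"grip":255},{"rz":0.124},{"rz":0.124},{"rz":0.124},{}]' 20
python3 - <<'E'
from h import *
target(A,.066,.2)
ims=[]
for n,m in(("top",A),("top",B),("side",A)):
    im=cv2.resize(cv2.imread(f"pics/{n}0.png"),None,fx=5,fy=5,interpolation=cv2.INTER_CUBIC)
    a=np.radians(m[2]);R=np.array([[np.cos(a),-np.sin(a)],[np.sin(a),np.cos(a)]])
    for z in(.006,.094):
        q=np.array([[20,42],[20,-42],[-20,-42],[-20,42]])/1e3@R.T+m[:2]
        p=proj(n,np.c_[q,[z]*4])*5+2
        cv2.polylines(im,[p.round().astype(int)],True,(0,0,255) if z>.05 else (255,0,0),1)
    u,v=(p.mean(0)).astype(int);ims.append(im[v-150:v+250,u-130:u+130])
cv2.imwrite("pics/ov.png",np.hstack(ims))
E
```

```text
t 0.1 pos [0.152  0.6058 0.2306] d_tool [-0.5195 -0.4378  0.0313] rv [-0.0014  0.0005  0.4959] F [0.3 0.1 0.4] w 0.0852validation failed for argument at $[0]...
```

View pics/ov.png

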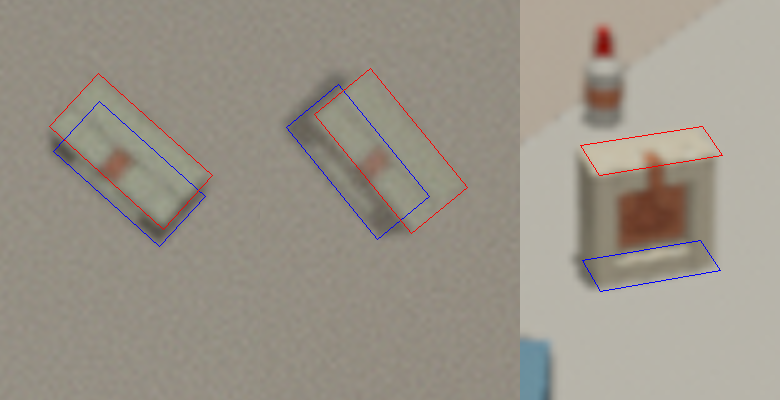

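The overlay matches the blocks to within about 2–3 mm, with the hollow facing the side camera as modelled. The crank call was refused, so each row probably needs every key.

```bash
python3 -m crank '[{"dx":0,"dy":0,"dz":0,"rx":0,"ry":0,"rz":0.124,"grip":255},{"dx":0,"dy":0,"dz":0,"rx":0,"ry":0,"rz":0.124,"grip":255},{"dx":0,"dy":0,"dz":0,"rx":0,"ry":0,"rz":0.124,"grip":255},{"dx":0,"dy":0,"dz":0,"rx":0,"ry":0,"rz":0.124,"grip":255},{"dx":0,"dy":0,"dz":0,"rx":0,"ry":0,"rz":0,"grip":255}]' 20; python3 -c "
from h import *
target(A,.066,.2)"
```

```text
clock: 0.52
tool_pos: [0.1519, 0.606, 0.2309]
ee_rot: [[-0.733, 0.68, -0.0], [0.68, 0.733, -0.001], [-0.001, -0.001, -1.0]]
wrist_force: [0.7, 0.2, -0.1]
width: 0.0259
grip_force: 0.0
t 0.5167 pos [0.1519 0.606  0.2309] d_tool [-0.6663 -0.1341  0.0313] rv [-0.0007  0.0006 -0.0059] F [ 0.7  0.2 -0.1] w 0.0259
```

```bash
for i in 1 ; do python3 -m crank '[{"dx":-0.033,"dy":-0.0067,"dz":0,"rx":0,"ry":0,"rz":0,"grip":255},{"dx":-0.033,"dy":-0.0067,"dz":0,"rx":0,"ry":0,"rz":0,"grip":255},{"dx":-0.033,"dy":-0.0067,"dz":0,"rx":0,"ry":0,"rz":0,"grip":255},{"dx":-0.033,"dy":-0.0067,"dz":0,"rx":0,"ry":0,"rz":0,"grip":255},{"dx":-0.033,"dy":-0.0067,"dz":0,"rx":0,"ry":0,"rz":0,"grip":255},{"dx":-0.033,"dy":-0.0067,"dz":0,"rx":0,"ry":0,"rz":0,"grip":255},{"dx":-0.033,"dy":-0.0067,"dz":0,"rx":0,"ry":0,"rz":0,"grip":255},{"dx":-0.033,"dy":-0.0067,"dz":0,"rx":0,"ry":0,"rz":0,"grip":255},{"dx":-0.033,"dy":-0.0067,"dz":0,"rx":0,"ry":0,"rz":0,"grip":255},{"dx":-0.033,"dy":-0.0067,"dz":0,"rx":0,"ry":0,"rz":0,"grip":255}]'; done; python3 -c "
from h import *
target(A,.066,.2)"
```

```text
clock: 1.35
tool_pos: [0.3507, 0.3322, 0.2313]
ee_rot: [[-0.741, 0.672, 0.0], [0.672, 0.741, -0.0], [-0.0, -0.0, -1.0]]
wrist_force: [-0.0, 0.8, 0.2]
width: -0.0001
grip_force: 0.0
t 1.35 pos [0.3507 0.3322 0.2313] d_tool [-0.3337 -0.0721  0.0313] rv [-0.      0.0001  0.0048] F [-0.   0.8  0.2] w -0.0001
```

```bash
python3 -m crank '[{"dx":-0.034,"dy":-0.0073,"dz":0.003,"rx":0,"ry":0,"rz":0.005,"grip":255},{"dx":-0.034,"dy":-0.0073,"dz":0.003,"rx":0,"ry":0,"rz":0,"grip":255},{"dx":-0.034,"dy":-0.0073,"dz":0.003,"rx":0,"ry":0,"rz":0,"grip":255},{"dx":-0.034,"dy":-0.0073,"dz":0.003,"rx":0,"ry":0,"rz":0,"grip":255},{"dx":-0.034,"dy":-0.0073,"dz":0.003,"rx":0,"ry":0,"rz":0,"grip":255},{"dx":-0.034,"dy":-0.0073,"dz":0.003,"rx":0,"ry":0,"rz":0,"grip":255},{"dx":-0.034,"dy":-0.0073,"dz":0.003,"rx":0,"ry":0,"rz":0,"grip":255},{"dx":-0.034,"dy":-0.0073,"dz":0.003,"rx":0,"ry":0,"rz":0,"grip":255},{"dx":-0.032,"dy":-0.0073,"dz":0.003,"rx":0,"ry":0,"rz":0,"grip":255},{"dx":-0.01,"dy":-0.002,"dz":0.003,"rx":0,"ry":0,"rz":0,"grip":255}]'; python3 -c "
from h import *
target(A,.066,.082)"
```

```text
clock: 2.18
tool_pos: [0.5369, 0.0656, 0.2013]
ee_rot: [[-0.733, 0.68, 0.002], [0.68, 0.733, -0.002], [-0.003, -0.001, -1.0]]
wrist_force: [-0.4, -0.3, 0.3]
width: 0.0001
grip_force: 0.0
t 2.1833 pos [0.5369 0.0656 0.2013] d_tool [-0.0163  0.0005  0.1194] rv [-0.0007  0.0028 -0.006 ] F [-0.4 -0.3  0.3] w 0.0001
```

```bash
python3 -m crank '[{"dx":0,"dy":0,"dz":0.024,"rx":0,"ry":0,"rz":0,"grip":255},{"dx":0,"dy":0,"dz":0.024,"rx":0,"ry":0,"rz":0,"grip":255},{"dx":0,"dy":0,"dz":0.024,"rx":0,"ry":0,"rz":0,"grip":255},{"dx":0,"dy":0,"dz":0.024,"rx":0,"ry":0,"rz":0,"grip":255},{"dx":0,"dy":0,"dz":0.018,"rx":0,"ry":0,"rz":0,"grip":255},{"dx":0,"dy":0,"dz":0.0,"rx":0,"ry":0,"rz":0,"grip":255},{"dx":0,"dy":0,"dz":0,"rx":0,"ry":0,"rz":0,"grip":255}]'; python3 - <<'E'
from h import *
target(A,.036,.080)
i=[cv2.resize(cv2.cvtColor(ctrl.get_image(n),cv2.COLOR_RGB2BGR)[r:r+130,c:c+130],None,fx=3,fy=3,interpolation=cv2.INTER_CUBIC) for n,r,c in(("top",110,265),("side",130,240))]
cv2.imwrite("pics/a1.png",np.hstack(i))
E
```

```text
clock: 2.77
tool_pos: [0.5339, 0.0711, 0.0868]
ee_rot: [[-0.736, 0.677, -0.002], [0.677, 0.736, -0.0], [0.001, -0.002, -1.0]]
wrist_force: [0.1, -0.3, -0.1]
width: 0.0001
grip_force: 0.0
t 2.7667 pos [0.5339 0.0711 0.0868] d_tool [-0.0526 -0.0016  0.0067] rv [-0.0019 -0.0014 -0.0024] F [ 0.1 -0.3 -0.1] w 0.0001
```

View pics/a1.png

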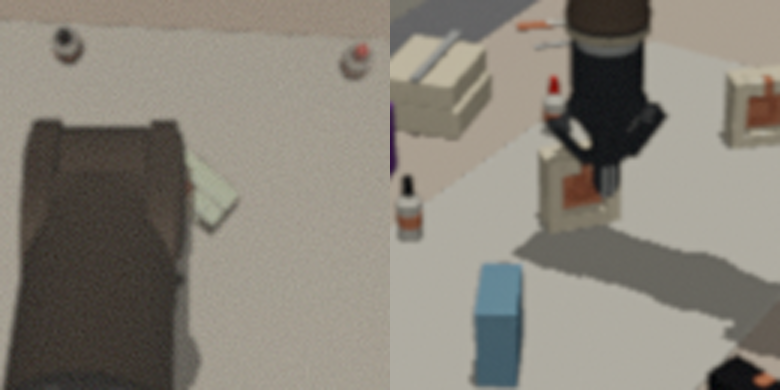

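The side crop shows the closed fingers in front of mould A's hollow face, with B's hollow visible on the right and everything else still standing. I'll approach until contact.

```bash
python3 -m crank '[{"dx":-0.01,"dy":-0.0004,"dz":0.004,"rx":0,"ry":0,"rz":0,"grip":255},{"dx":-0.01,"dy":-0.0004,"dz":0,"rx":0,"ry":0,"rz":0,"grip":255},{"dx":-0.01,"dy":-0.0004,"dz":0,"rx":0,"ry":0,"rz":0,"grip":255},{"dx":-0.01,"dy":-0.0004,"dz":0,"rx":0,"ry":0,"rz":0,"grip":255},{"dx":-0.006,"dy":0,"dz":0,"rx":0,"ry":0,"rz":0,"grip":255},{"dx":-0.004,"dy":0,"dz":0,"rx":0,"ry":0,"rz":0,"grip":255},{"dx":-0.002,"dy":0,"dz":0,"rx":0,"ry":0,"rz":0,"grip":255},{"dx":0,"dy":0,"dz":0,"rx":0,"ry":0,"rz":0,"grip":255}]'; python3 -c "
from h import *
target(A,.031,.080)"
```

```text
clock: 3.53
tool_pos: [0.572, 0.0341, 0.0832]
ee_rot: [[-0.733, 0.68, -0.0], [0.68, 0.733, -0.0], [-0.0, -0.0, -1.0]]
wrist_force: [-0.1, 0.9, 0.6]
width: -0.0
grip_force: 0.0
t 3.5333 pos [0.572  0.0341 0.0832] d_tool [-0.0044 -0.0002  0.0032] rv [-0.      0.     -0.0056] F [-0.1  0.9  0.6] w -0.0
```

```bash
python3 -m crank '[{"dx":-0.0025,"dy":0,"dz":0,"rx":0,"ry":0,"rz":0,"grip":255},{"dx":-0.0025,"dy":0,"dz":0,"rx":0,"ry":0,"rz":0,"grip":255},{"dx":-0.0025,"dy":0,"dz":-0.001,"rx":0,"ry":0,"rz":0,"grip":255},{"dx":-0.0025,"dy":0,"dz":-0.001,"rx":0,"ry":0,"rz":0,"grip":255},{"dx":-0.0025,"dy":0,"dz":-0.001,"rx":0,"ry":0,"rz":0,"grip":255},{"dx":-0.0025,"dy":0,"dz":-0.001,"rx":0,"ry":0,"rz":0,"grip":255}]'; python3 -c "
from h import *
target(A,.031,.080)"
```

```text
clock: 4.03
tool_pos: [0.583, 0.0243, 0.0875]
ee_rot: [[-0.734, 0.679, 0.0], [0.679, 0.734, 0.0], [-0.0, 0.0, -1.0]]
wrist_force: [-0.4, 0.5, 0.6]
width: -0.0
grip_force: 0.3
t 4.0333 pos [0.583  0.0243 0.0875] d_tool [ 0.0103 -0.0004  0.0075] rv [ 0.0002  0.     -0.0049] F [-0.4  0.5  0.6] w -0.0
```

```bash
python3 - <<'E'
from h import *
i=cv2.cvtColor(ctrl.get_image("side"),cv2.COLOR_RGB2BGR)[140:230,250:360]
cv2.imwrite("pics/a2.png",cv2.resize(i,None,fx=6,fy=6,interpolation=cv2.INTER_CUBIC))
E
```

```text
(no output)
```

View pics/a2.png

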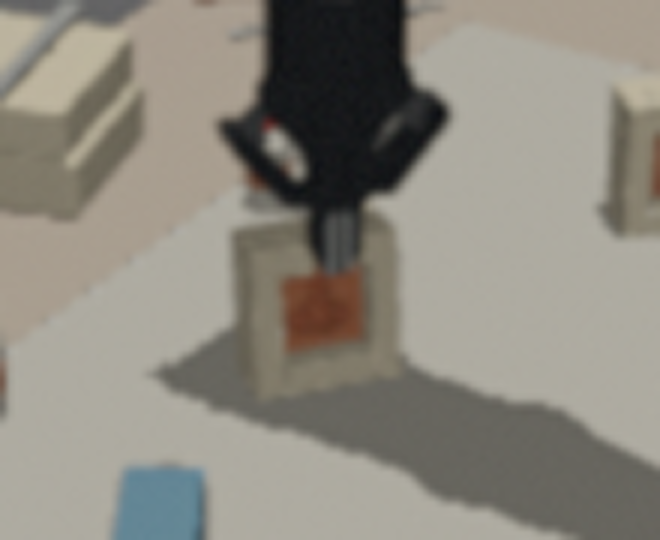

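The mould is leaning back slightly, with the fingertips on the top frame just above the hollow (340,265 in the crop). I'll continue pushing and rise with it.

```bash
python3 -m crank '[{"dx":-0.0025,"dy":0,"dz":-0.002,"rx":0,"ry":0,"rz":0,"grip":255},{"dx":-0.003,"dy":0,"dz":-0.0015,"rx":0,"ry":0,"rz":0,"grip":255},{"dx":-0.003,"dy":0,"dz":-0.001,"rx":0,"ry":0,"rz":0,"grip":255},{"dx":-0.003,"dy":0,"dz":-0.001,"rx":0,"ry":0,"rz":0,"grip":255},{"dx":-0.003,"dy":0,"dz":-0.0005,"rx":0,"ry":0,"rz":0,"grip":255},{"dx":-0.003,"dy":0,"dz":-0.0005,"rx":0,"ry":0,"rz":0,"grip":255},{"dx":-0.003,"dy":0,"dz":0,"rx":0,"ry":0,"rz":0,"grip":255},{"dx":-0.003,"dy":0,"dz":0,"rx":0,"ry":0,"rz":0,"grip":255},{"dx":-0.003,"dy":0,"dz":0,"rx":0,"ry":0,"rz":0,"grip":255}]'; python3 -c "
from h import *
target(A,.031,.080)"
```

```text
clock: 4.83
tool_pos: [0.6024, 0.006, 0.0937]
ee_rot: [[-0.734, 0.679, -0.0], [0.679, 0.734, -0.0], [0.0, -0.0, -1.0]]
wrist_force: [-1.0, -0.2, 0.0]
width: 0.0003
grip_force: 0.0
t 4.8333 pos [0.6024 0.006  0.0937] d_tool [ 0.037  -0.0002  0.0137] rv [-0.0001 -0.     -0.0052] F [-1.  -0.2  0. ] w 0.0003
```

```bash
python3 -m crank '[{"dx":-0.003,"dy":0,"dz":0,"rx":0,"ry":0,"rz":0,"grip":255},{"dx":-0.003,"dy":0,"dz":0,"rx":0,"ry":0,"rz":0,"grip":255},{"dx":-0.003,"dy":0,"dz":0,"rx":0,"ry":0,"rz":0,"grip":255},{"dx":-0.003,"dy":0,"dz":0,"rx":0,"ry":0,"rz":0,"grip":255},{"dx":0,"dy":0,"dz":0,"rx":0,"ry":0,"rz":0,"grip":255},{"dx":0,"dy":0,"dz":0,"rx":0,"ry":0,"rz":0,"grip":255}]';python3 - <<'E'
from h import *
target(A,.031,.080)
i=cv2.cvtColor(ctrl.get_image("side"),cv2.COLOR_RGB2BGR)[120:250,240:420]
cv2.imwrite("pics/a3.png",cv2.resize(i,None,fx=4,fy=4,interpolation=cv2.INTER_CUBIC))
E
```

```text
clock: 5.33
tool_pos: [0.6111, -0.0021, 0.0938]
ee_rot: [[-0.734, 0.68, 0.0], [0.68, 0.734, -0.0], [-0.0, -0.0, -1.0]]
wrist_force: [0.6, -0.6, 0.1]
width: -0.0004
grip_force: 0.0
t 5.3333 pos [ 0.6111 -0.0021  0.0938] d_tool [ 0.0488 -0.0002  0.0138] rv [-0.      0.     -0.0054] F [ 0.6 -0.6  0.1] w -0.0004
```

View pics/a3.png

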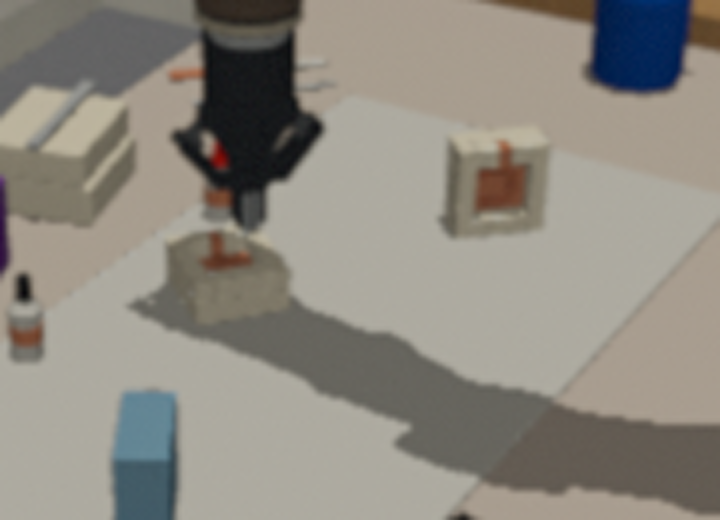

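Mould A now lies on its back with the hollow up (at 228,270 in the crop). I'll rise and go to B.

```bash
python3 -m crank '[{"dx":0,"dy":0,"dz":-0.015,"rx":0,"ry":0,"rz":0,"grip":255},{"dx":0,"dy":0,"dz":-0.025,"rx":0,"ry":0,"rz":0,"grip":255},{"dx":0,"dy":0,"dz":-0.025,"rx":0,"ry":0,"rz":0,"grip":255},{"dx":0,"dy":0,"dz":-0.025,"rx":0,"ry":0,"rz":0,"grip":255},{"dx":0,"dy":0,"dz":-0.015,"rx":0,"ry":0,"rz":0.08,"grip":255},{"dx":0,"dy":0,"dz":0,"rx":0,"ry":0,"rz":0.071,"grip":255},{"dx":0,"dy":0,"dz":0,"rx":0,"ry":0,"rz":0,"grip":255},{"dx":0,"dy":0,"dz":0,"rx":0,"ry":0,"rz":0,"grip":255}]'; python3 -c "
from h import *
target(B,.070,.2)"
```

```text
clock: 6.05
tool_pos: [0.6107, -0.0015, 0.1986]
ee_rot: [[-0.625, 0.78, -0.0], [0.78, 0.625, 0.0], [0.0, -0.0, -1.0]]
wrist_force: [-0.4, -0.1, -0.1]
width: 0.0004
grip_force: 0.0
t 6.05 pos [ 0.6107 -0.0015  0.1986] d_tool [-0.0595 -0.2491 -0.0014] rv [-0.0002 -0.0003  0.0036] F [-0.4 -0.1 -0.1] w 0.0004
```

```bash
python3 -m crank '[{"dx":-0.006,"dy":-0.025,"dz":0,"rx":0,"ry":0,"rz":0.004,"grip":255},{"dx":-0.006,"dy":-0.028,"dz":0,"rx":0,"ry":0,"rz":0,"grip":255},{"dx":-0.007,"dy":-0.028,"dz":0,"rx":0,"ry":0,"rz":0,"grip":255},{"dx":-0.007,"dy":-0.028,"dz":0,"rx":0,"ry":0,"rz":0,"grip":255},{"dx":-0.007,"dy":-0.028,"dz":0,"rx":0,"ry":0,"rz":0,"grip":255},{"dx":-0.007,"dy":-0.028,"dz":0,"rx":0,"ry":0,"rz":0,"grip":255},{"dx":-0.007,"dy":-0.028,"dz":0,"rx":0,"ry":0,"rz":0,"grip":255},{"dx":-0.006,"dy":-0.028,"dz":0,"rx":0,"ry":0,"rz":0,"grip":255},{"dx":-0.006,"dy":-0.028,"dz":0,"rx":0,"ry":0,"rz":0,"grip":255},{"dx":0,"dy":0,"dz":0,"rx":0,"ry":0,"rz":0,"grip":255}]'; python3 -m crank '[{"dx":0,"dy":0,"dz":0,"rx":0,"ry":0,"rz":0,"grip":255}]' >/dev/null; python3 -c "
from h import *
target(B,.070,.083)"
```

```text
clock: 6.88
tool_pos: [0.4478, -0.2072, 0.1984]
ee_rot: [[-0.617, 0.787, -0.003], [0.787, 0.617, -0.001], [0.001, -0.003, -1.0]]
wrist_force: [-0.5, -0.9, -0.6]
width: 0.0003
grip_force: 0.0
t 6.9667 pos [ 0.4509 -0.2037  0.1984] d_tool [-0.0016  0.002   0.1154] rv [-0.0007 -0.0008 -0.0042] F [ 0.3 -0.   0.2] w -0.0003
```

```bash
python3 -m crank '[{"dx":0,"dy":0,"dz":0.024,"rx":0,"ry":0,"rz":-0.004,"grip":255},{"dx":0,"dy":0.001,"dz":0.024,"rx":0,"ry":0,"rz":0,"grip":255},{"dx":0,"dy":0,"dz":0.024,"rx":0,"ry":0,"rz":0,"grip":255},{"dx":0,"dy":0,"dz":0.024,"rx":0,"ry":0,"rz":0,"grip":255},{"dx":0,"dy":0,"dz":0.019,"rx":0,"ry":0,"rz":0,"grip":255},{"dx":0,"dy":0,"dz":0.0,"rx":0,"ry":0,"rz":0,"grip":255},{"dx":0,"dy":0,"dz":0,"rx":0,"ry":0,"rz":0,"grip":255}]'; python3 - <<'E'
from h import *
target(B,.034,.083)
i=cv2.cvtColor(ctrl.get_image("side"),cv2.COLOR_RGB2BGR)[120:220,290:420]
cv2.imwrite("pics/b1.png",cv2.resize(i,None,fx=5,fy=5,interpolation=cv2.INTER_CUBIC))
E
```

```text
clock: 7.55
tool_pos: [0.4528, -0.201, 0.083]
ee_rot: [[-0.625, 0.781, -0.003], [0.781, 0.625, 0.001], [0.002, -0.002, -1.0]]
wrist_force: [0.0, -0.4, 0.9]
width: -0.0002
grip_force: 0.0
t 7.55 pos [ 0.4528 -0.201   0.083 ] d_tool [-0.0385 -0.0013 -0.0001] rv [-0.0016 -0.0024  0.0031] F [ 0.  -0.4  0.9] w -0.0002
```

View pics/b1.png

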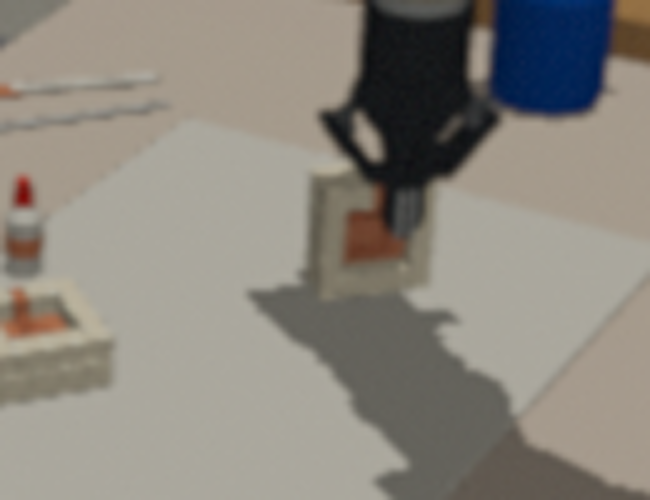

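The fingers are in front of B's hollow face (405,215 in the crop), and A lies flat at left. I'll approach and push in the same way.

```bash
python3 -m crank '[{"dx":-0.01,"dy":-0.0006,"dz":0,"rx":0,"ry":0,"rz":0.003,"grip":255},{"dx":-0.01,"dy":-0.0006,"dz":0,"rx":0,"ry":0,"rz":0,"grip":255},{"dx":-0.008,"dy":0,"dz":0,"rx":0,"ry":0,"rz":0,"grip":255},{"dx":-0.005,"dy":0,"dz":0,"rx":0,"ry":0,"rz":0,"grip":255},{"dx":-0.0035,"dy":0,"dz":0,"rx":0,"ry":0,"rz":0,"grip":255},{"dx":-0.0025,"dy":0,"dz":0,"rx":0,"ry":0,"rz":0,"grip":255},{"dx":-0.0025,"dy":0,"dz":0,"rx":0,"ry":0,"rz":0,"grip":255},{"dx":-0.0025,"dy":0,"dz":-0.001,"rx":0,"ry":0,"rz":0,"grip":255},{"dx":-0.0025,"dy":0,"dz":-0.001,"rx":0,"ry":0,"rz":0,"grip":255},{"dx":-0.0025,"dy":0,"dz":-0.0015,"rx":0,"ry":0,"rz":0,"grip":255}]'; python3 -c "
from h import *
target(B,.031,.083)"
```

```text
clock: 8.43
tool_pos: [0.4826, -0.241, 0.0873]
ee_rot: [[-0.621, 0.784, -0.0], [0.784, 0.621, 0.0], [0.001, -0.0, -1.0]]
wrist_force: [-0.3, 0.4, -0.8]
width: -0.0002
grip_force: 0.3
t 8.4333 pos [ 0.4826 -0.241   0.0873] d_tool [0.0083 0.0004 0.0043] rv [-0.0001 -0.0006 -0.0017] F [-0.3  0.4 -0.8] w -0.0002
```

```bash
python3 -m crank '[{"dx":-0.0025,"dy":0,"dz":-0.0015,"rx":0,"ry":0,"rz":0,"grip":255},{"dx":-0.0025,"dy":0,"dz":-0.0015,"rx":0,"ry":0,"rz":0,"grip":255},{"dx":-0.003,"dy":0,"dz":-0.0015,"rx":0,"ry":0,"rz":0,"grip":255},{"dx":-0.003,"dy":0,"dz":-0.001,"rx":0,"ry":0,"rz":0,"grip":255},{"dx":-0.003,"dy":0,"dz":-0.001,"rx":0,"ry":0,"rz":0,"grip":255},{"dx":-0.003,"dy":0,"dz":-0.0005,"rx":0,"ry":0,"rz":0,"grip":255},{"dx":-0.003,"dy":0,"dz":-0.0005,"rx":0,"ry":0,"rz":0,"grip":255},{"dx":-0.003,"dy":0,"dz":0,"rx":0,"ry":0,"rz":0,"grip":255},{"dx":-0.003,"dy":0,"dz":0,"rx":0,"ry":0,"rz":0,"grip":255}]'; python3 -c "
from h import *
target(B,.031,.083)"
```

```text
clock: 9.18
tool_pos: [0.499, -0.2619, 0.0948]
ee_rot: [[-0.621, 0.784, 0.0], [0.784, 0.621, -0.0], [-0.0, 0.0, -1.0]]
wrist_force: [-0.7, -0.7, 0.4]
width: -0.0001
grip_force: 0.0
t 9.1833 pos [ 0.499  -0.2619  0.0948] d_tool [0.0349 0.0005 0.0118] rv [ 0.      0.0001 -0.0021] F [-0.7 -0.7  0.4] w -0.0001
```

```bash
python3 -m crank '[{"dx":-0.003,"dy":0,"dz":0,"rx":0,"ry":0,"rz":0,"grip":255},{"dx":-0.003,"dy":0,"dz":0,"rx":0,"ry":0,"rz":0,"grip":255},{"dx":-0.003,"dy":0,"dz":0,"rx":0,"ry":0,"rz":0,"grip":255},{"dx":-0.003,"dy":0,"dz":0,"rx":0,"ry":0,"rz":0,"grip":255},{"dx":-0.003,"dy":0,"dz":0,"rx":0,"ry":0,"rz":0,"grip":255},{"dx":0,"dy":0,"dz":0,"rx":0,"ry":0,"rz":0,"grip":255},{"dx":0,"dy":0,"dz":0,"rx":0,"ry":0,"rz":0,"grip":255}]'; python3 - <<'E'
from h import *
target(B,.031,.083)
i=cv2.cvtColor(ctrl.get_image("side"),cv2.COLOR_RGB2BGR)[110:270,190:430]
cv2.imwrite("pics/b2.png",cv2.resize(i,None,fx=3.3,fy=3.3,interpolation=cv2.INTER_CUBIC))
E
```

```text
clock: 9.77
tool_pos: [0.5081, -0.2734, 0.0947]
ee_rot: [[-0.621, 0.784, -0.0], [0.784, 0.621, 0.0], [0.0, -0.0, -1.0]]
wrist_force: [0.1, -0.5, -0.2]
width: 0.0003
grip_force: 0.0
t 9.7667 pos [ 0.5081 -0.2734  0.0947] d_tool [0.0496 0.0005 0.0117] rv [-0.0001 -0.0001 -0.0022] F [ 0.1 -0.5 -0.2] w 0.0003
```

View pics/b2.png

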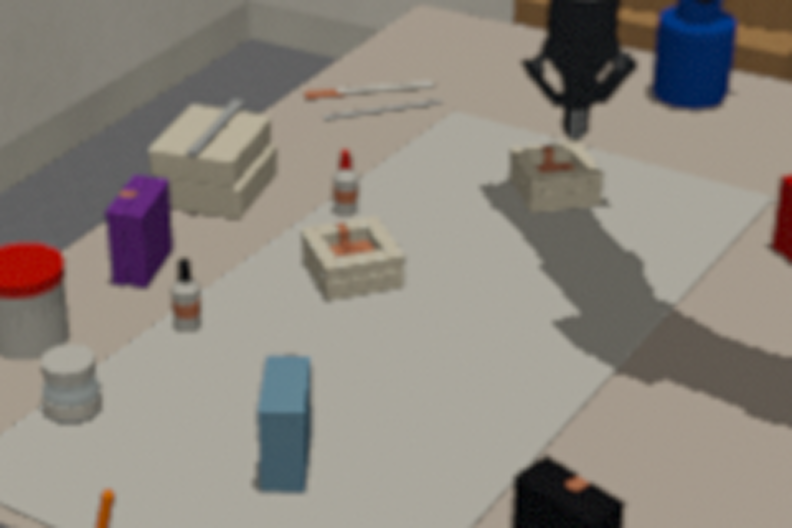

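Both moulds lie flat with hollows up, at (350,255) and (555,175). The blank (285,425), both bottles and the jar are still standing. I'll rise clear and hand in.

```bash
python3 -m crank '[{"dx":0,"dy":0,"dz":-0.015,"rx":0,"ry":0,"rz":0,"grip":255},{"dx":0,"dy":0,"dz":-0.025,"rx":0,"ry":0,"rz":0,"grip":255},{"dx":0,"dy":0,"dz":-0.025,"rx":0,"ry":0,"rz":0,"grip":255},{"dx":0,"dy":0,"dz":-0.025,"rx":0,"ry":0,"rz":0,"grip":255},{"dx":0,"dy":0,"dz":-0.01,"rx":0,"ry":0,"rz":0,"grip":255},{"dx":0,"dy":0,"dz":0,"rx":0,"ry":0,"rz":0,"grip":255},{"dx":0,"dy":0,"dz":0,"rx":0,"ry":0,"rz":0,"grip":255},{"dx":0,"dy":0,"dz":0,"rx":0,"ry":0,"rz":0,"grip":255}]' && python3 -c "
from station import ctrl
print(ctrl.finish_job())"
```

```text
clock: 10.48
tool_pos: [0.5075, -0.2727, 0.1935]
ee_rot: [[-0.621, 0.784, -0.002], [0.784, 0.621, 0.001], [0.002, -0.001, -1.0]]
wrist_force: [-0.8, -0.5, 0.1]
width: 0.0001
grip_force: 0.0
the job is handed in; nothing more can be done
None
```

Both plaster mould halves lie on their backs on the board with hollows up; the blank, bottles and jar are still standing, and the job was handed in at about 10.5 s.

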